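# Release a gift box from the ratchet clamp and pack it

## Task

The glued gift box in the ratchet clamp has set. Lift the clamp's pawl clear of the rack and leave it up, slide the clamp bar fully back by its handle and leave it there, then take the box out and set it gently, without dropping it, upright in the empty place of the long shipping carton, the same way round as the two boxes already packed. Leave the packed boxes, the tape roll, the glue bottle and the jar where they are.

Things in the scene. Friction and masses are not known exactly. Their poses are not given: they have to be found in the camera images.
- jig: Ratchet clamp fixed to the bench: aluminium base plate 300 (x) x 110 (y) x 12 mm with dark steel fittings. Origin: centre of its underside, z up. The bar slides along the jig's x. Fence at the -x end (x -150 to -132.5, 90 wide, top z 46). Two guide cheeks (x -1 to 25, y within +-16, top z 53) carry the pawl and guide the bar (14 wide, top z 38, teeth to z 44).
- nest (a point): Middle of the clamped box's seat on the base plate (jig x -108, y 0, z 12 mm). The box stands with its back to the fence and a ledge 7 mm high (jig x -81 to -76) in front, so it comes out only upwards; its two y sides are free to grip. It may stand up to 8 mm off the middle along jig y.
- jaw (a point): Middle of the sliding jaw's face, at jig x -83.5, z 43 mm when shut. The jaw is 14 thick, 50 wide, z 22 to 65; a lip on top reaches 10 mm over the box until the bar is back. Moves with the bar.
- bar (a joint): Clamp bar with jaw and handle, m: 0 = shut on the box, grows as it slides along the jig's +x, 0.050 = fully back (stop). Sliding friction about 3 N, stays where left. While the pawl is down its tooth blocks the rack (1 to 3 mm play).
- bar_handle (a point): Grip point of the bar's upright black handle, a block 20 (jig x) x 14 (jig y) mm, from z 38 to 98 mm above the bench; this point is on its middle line at z 82 (at jig x 80 mm, y 0 when the bar is shut). It moves with the bar.
- pawl (a joint): Pawl angle, rad: 0 = down in the rack (stop), grows as it is lifted, 1.1 = fully up (stop). The tooth is clear of the rack from 0.2. The pivot is stiff (0.035 N m, about 1 N at the tab): the pawl stays where it is left.
- pawl_tab (a point): Middle of the pawl's grip tab, a dark steel block 16 (jig x) x 12 (jig y) x 30 mm at the pawl's free end. Pawl down: it stands upright at jig x -30, y 0, z 53 to 83, this point at z 72. It swings with the pawl about pawl_hinge (47 mm away), up and towards the jig's +x: at 1.0 rad it is at jig x 10, z 94.
- pawl_hinge (a point): The pawl's pivot axis, parallel to the jig's y, at jig x 10, y 0, z 47 mm.
- giftbox: The clamped work: closed green gift box with a white label on top, 48 (x) x 64 (y) x 46 mm high, about 0.1 to 0.2 kg. Origin: centre of its underside, z up. In the clamp its x lies along the jig's x.
- carton: Long open carton of brown cardboard, fixed to the bench: 84 (x) x 280 (y) x 66 mm high, walls 5 mm, floor 4 mm. Origin: centre of its underside. Three places in a row at y -82, 0, +82 mm, each 58 mm long in y between battens (24 wide, 6 mm above the floor) and 74 mm wide in x between the long walls. Boxes stand with box x along carton y; fingers fit beside them only along carton y (about 30 mm).
- place: The empty place: a thin white paper pad 60 x 44 mm flat on the carton's floor (z 4 mm) at the middle of that place. Origin: its centre. Axes as the carton's. Any of the three places may be the empty one.
- packed_a: Packed gift box, same as giftbox, standing in the carton in one of the places. Origin: centre of its underside.
- packed_b: Second packed gift box, as packed_a, in another place.
- tape_roll: Roll of pale tape lying flat on the bench, 68 mm across, 36 mm high. Origin: centre of its underside.
- glue: Pale glue bottle with an orange cap, 44 mm across, 100 mm high, standing. Origin: centre of its underside.
- pin_jar: Small glass jar with a steel cap, 54 mm across, 62 mm high, standing. Origin: centre of its underside.
Things that resemble listed ones, but are neither listed nor needed, are in the scene too. What is shaped like the giftbox but purple is not meant.

How it is judged:
By the outcome, as a careful person would: the job done as asked, in the order asked, and still so for the second after the job is handed in, with the robot touching nothing.
It also fails if it takes over 67 s, if anything falls off the work surface, if the arm or the gripper's body presses on something with over 40 N, if the wrist force passes 120 N, or if a joint passes its speed limit or range.

## Robot

A 6-joint arm with a two-finger parallel gripper is mounted at the origin on the work surface. World frame = base frame: x ahead of the robot, y to its left, z up, the work surface at z = 0. Lengths are in m, angles in rad, forces in N, time in s.
With the tool pointing down it reaches from about 0.25 to 0.775 m from the base axis. Payload 4 kg.
Tool frame: the origin (TCP) lies between the finger pads; the fingertips stand 14 mm ahead of it and the grasp point (between the pads) lies 5 mm behind it (r.tips_ahead is the distance from the TCP to the fingertips, in m); z points along the fingers, y is the line along which they close (so a half turn about z gives the same grasp; the last joint's range is limited). The gripper opens to 85 mm and grips with 20 to 120 N. Pads are 22 mm wide; open, the fingers measure 114 mm over their backs; the gripper's body (76 mm by 85 mm) begins 54 mm behind the grasp point. The pads swing forward as they close: fully open they stand 13 mm farther back than shut.
Start: joints at [-1.266, 0.087, 1.371, -0, 1.684, -0.103], TCP at [0.218, -0.505, 0.245] pointing down, gripper open.
Joint ranges: [-3.1, 3.1], [-0.76, 2.03], [0.27, 2.55], [-1.08, 4.22], [0.17, 2.65], [-2.57, 2.57]. Speed limits (rad/s): [2.79, 2.79, 3.14, 3.14, 3.14, 3.14].

## Interface

Orientations are given as a unit quaternion [w, x, y, z].
In Python, from station import r gives the robot as it stands.
- The arm moves only by the shell command python3 -m jog 'ROWS' [FORCE]. ROWS is text: rows parted by semicolons, each of 7 numbers parted by spaces: the shift along the world's x, y, z in units of 0.025 m (1.0 is 0.025 m), then the turn, a rotation vector about the world's x, y, z in units of 0.08 rad (1.0 is 0.08 rad), then the opening, from -1 (shut) to 1 (fully open). In form: tx ty tz rx ry rz jaw; .... A call has 1 to 5 rows; each row shifts and turns the commanded pose from where the row before left it; what a row does not reach is not made up. A row lasts 1/12 s, in which the tool goes at most 41.7 mm and 7.16 degrees, less where a joint would pass 70% of its speed; a pose out of reach is approached as far as the arm can. A call with a number of a shift or a turn outside -1 to 1 is refused whole. A call with a gripper value outside its range is refused whole. The fingers move at their own pace and stop on an object; FORCE is the grip in N (left out, the last holds). Time passes only in rows, so rows that do not move let the fingers close. It gives the time, the measured TCP pose, the force, the opening and the grip force at its end, in the units of the state.
- r.observe(): the state, without advancing time (a new reading comes with each control period).
- r.get_image(name): name is "scene" or "top" or "wrist"; returns the picture (400x640x3 uint8, red, green, blue); there is no depth.
- r.camera_info(name): a dict with "fx", "fy", "cx", "cy" (pixels), "R" (3x3) and "t" (3): a world point X has camera coordinates R X + t. Camera axes: x right, y down, z forward; pixel columns grow to the right and rows downward; lengths in m; the calibration is good to about 2 mm. The wrist camera is an equidistant fisheye: a pixel r from the principal point sees the ray r / f radians off the axis. A picture is of the moment at which its call begins: read the wrist's pose just before it. camera_info takes no time and is no camera call; for the wrist camera it gives the pose at the moment of the call.
- r.hand_in(): hands the job in; it is judged then, once.
The state is a dict: "time_s": time; "q": joint angles; "qd": joint speeds; "effort": joint torques, N m; "tcp_pos": TCP position; "orientation": TCP orientation; "force": force on the tool from outside, world axes, zero at the start; "moment": the same for the moment, N m; "grip_width": finger opening in m; "grasp_force": force on a finger pad.
Only numpy, scipy, OpenCV 4.12 (cv2) and the standard library are available. Lean on these libraries where they do the work, as an engineer would, in place of code of your own. Each camera call takes 0.05 s, during which the arm holds its last target. There are 200 camera calls.

## Working session

There is one attempt and no reset: what is moved stays moved. The work goes in short steps, Python scripts to look and compute and a shell command to move; the robot and the scene stay as the last step left them, time stands still between calls to the robot, and variables do not carry over. Pictures are saved under pics/ and viewed, at most 10 in all, crops included, and the job is handed in when it is done.

```bash
ls; mkdir -p pics
python3 - <<'E'
from station import r
import cv2
for n in ("scene","top"):
    cv2.imwrite(f"pics/{n}0.png",r.get_image(n)[:,:,::-1])
    i=r.camera_info(n);print(n,i)
s=r.observe();print(s['time_s'],s['tcp_pos'],s['orientation'],s['grip_width'],r.tips_ahead)
E
```

```text
pics
scene {'fx': 413.1807064263785, 'fy': 413.1807064263785, 'cx': 318.0038662968213, 'cy': 198.7210903555276, 'R': array([[-7.89944388e-01,  6.13178456e-01,  2.13768124e-04],
       [ 4.75694154e-01,  6.13046276e-01, -6.30784698e-01],
       [-3.86914637e-01, -4.98183144e-01, -7.75957872e-01]]), 't': array([ 0.45625503, -0.16503311,  1.30097867])}
top {'fx': 490.7534931574244, 'fy': 490.7534931574244, 'cx': 324.85543073628685, 'cy': 201.67327846124923, 'R': array([[ 0.01694049, -0.9997698 ,  0.01316691],
       [-0.98648907, -0.01885871, -0.16273802],
       [ 0.16294887, -0.01023215, -0.98658146]]), 't': array([-0.0974115 ,  0.53003029,  1.26689266])}
0.1 [ 0.21798861 -0.50449605  0.24422637] [-1.01237210e-03  9.79280295e-01  2.02506959e-01 -9.99404670e-05] 0.08576064159219854 0.014
```

View pics/scene0.png

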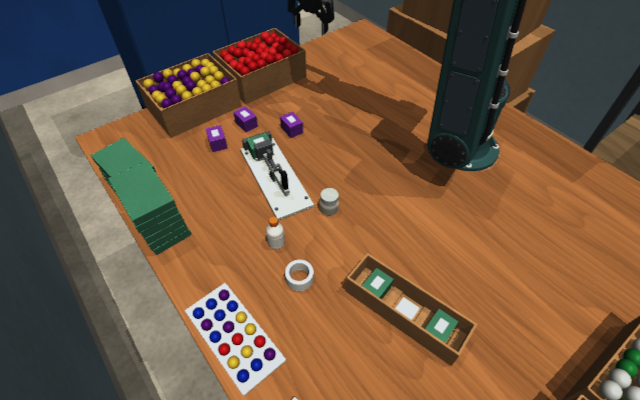

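View pics/top0.png

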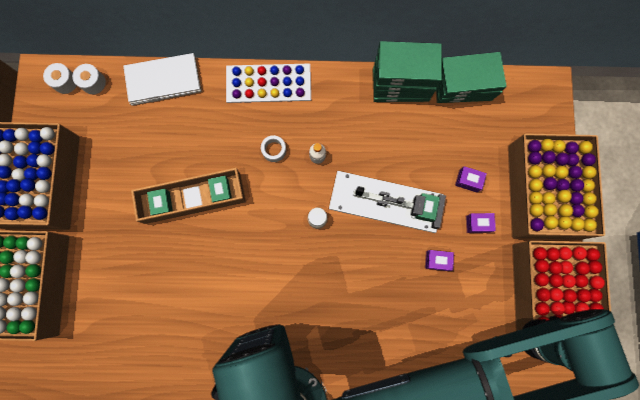

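The scene view shows the clamp at (278,180) with its green box at (260,145). The carton is at (408,309), with the white pad as its middle place. In the top view the clamp is at (388,200), its box at (428,206) and the pad at (193,197). The only green box in a clamp fits the description; the purple ones at (472,180), (481,223) and (440,260) do not. I'll enlarge both views.

Run:
```python
import cv2,numpy as np
t=cv2.imread("pics/top0.png");s=cv2.imread("pics/scene0.png")
f=lambda a,k:cv2.resize(a,None,fx=k,fy=k,interpolation=cv2.INTER_CUBIC)
a=f(t[165:240,322:454],6)          # 792x450
cv2.imwrite("pics/topjig.png",a)
b=f(s[125:220,235:345],6)  #660x570
cv2.imwrite("pics/scenejig.png",b)
c=f(t[165:225,127:250],6); d=f(s[252:362,340:478],4)
cv2.imwrite("pics/cart.png",np.vstack([f(t[165:225,127:250],4),f(s[252:362,340:463],4)])[:,:][:800] if 0 else np.vstack([f(t[163:228,127:265],4)[:, :552],f(s[254:339,340:478],4)]))
```

```text
(no output)
```

View pics/topjig.png

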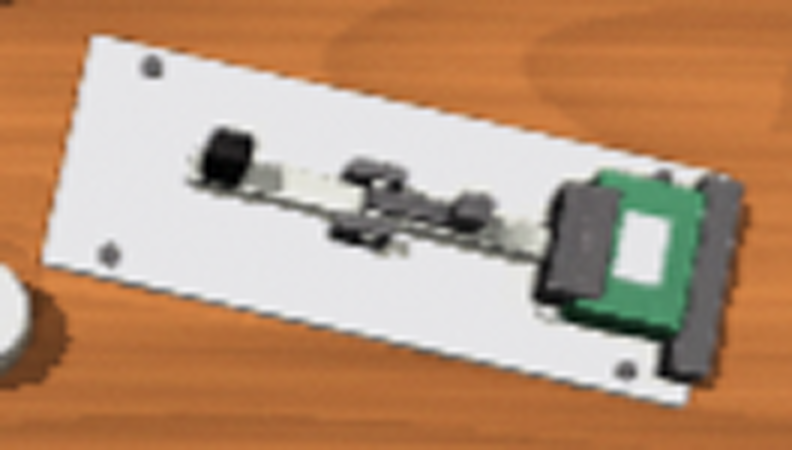

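View pics/scenejig.png

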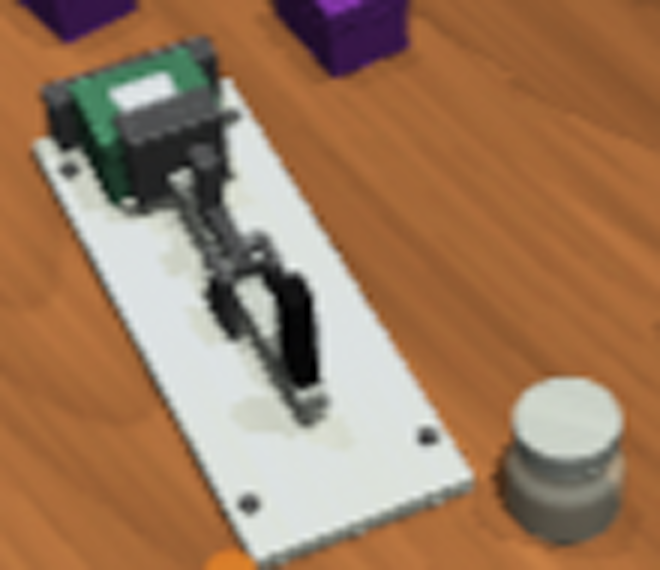

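View pics/cart.png

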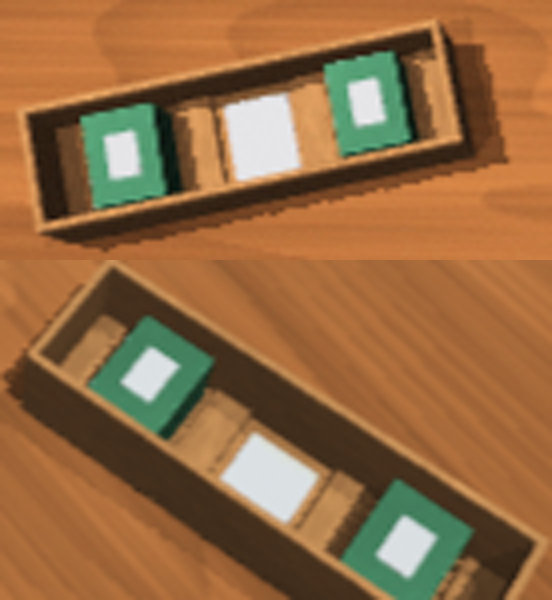

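The crops show the handle top, tab top, box label, plate corners, carton rim and pad clearly. The packed boxes sit in the two end places. Next I'll triangulate these points and fit the poses.

```bash
cat > h.py <<'E'
from station import r
import numpy as np
from scipy.optimize import least_squares
C={n:r.camera_info(n) for n in("top","scene")}
def proj(n,X):
    c=C[n];p=c['R']@np.array(X)+c['t'];return np.array([c['fx']*p[0]/p[2]+c['cx'],c['fy']*p[1]/p[2]+c['cy']])
def tri(a,b):
    s=least_squares(lambda X:np.r_[proj('top',X)-a,proj('scene',X)-b],[.5,0,0]);return s.x,abs(s.fun).max()
def W(p,P):
    c,s=np.cos(p[2]),np.sin(p[2]);return np.array([p[0]+c*P[0]-s*P[1],p[1]+s*P[0]+c*P[1],P[2]])
def fit(obs,p0):
    s=least_squares(lambda p:np.concatenate([proj(n,W(p,P))-q for n,P,q in obs]),p0,loss='soft_l1');return s.x,np.round(s.fun.reshape(-1,2),2)
E
python3 - <<'E'
from h import *
T=lambda u,v:np.array([u/6+322-.4,v/6+165-.4]);S=lambda u,v:np.array([u/6+235-.4,v/6+125-.4])
for n,a,b in [('handle top',(232,142),(290,280)),('tab top',(475,203),(207,155)),('label',(642,247),(145,92)),('plate+-',(95,37),(262,562)),('plate++',(43,265),(472,487))]:
    x,e=tri(T(*a),S(*b));print(n,x.round(4),round(e,2))
m=.001
o=[('top',(.15,-.055,.012),T(95,37)),('top',(.15,.055,.012),T(43,265)),('top',(-.15,.055,.012),T(685,405)),
('scene',(.15,-.055,.012),S(262,553)),('scene',(.15,.055,.012),S(472,482)),('scene',(-.15,-.055,.012),S(38,148)),('scene',(-.15,.055,.012),S(232,82)),
('top',(.08,0,.098),T(232,142)),('scene',(.08,0,.098),S(290,280)),('top',(-.03,0,.083),T(475,203)),('scene',(-.03,0,.083),S(207,155))]
p,e=fit(o,[.55,-.1,1.4]);print('jig',p.round(4),e.tolist())
for n,P in [('tab',(-.03,0,.072)),('hinge',(.01,0,.047)),('handle',(.08,0,.082)),('nest',(-.108,0,.012))]:print(n,W(p,P).round(4))
T=lambda u,v:np.array([u/4+127-.4,v/4+163-.4]);S=lambda u,v:np.array([u/4+340-.4,(v-260)/4+254-.4])
for n,a,b in [('pad',(262,137),(268,476)),('lab1',(122,155),(407,545)),('lab2',(366,102),(150,374))]:
    x,e=tri(T(*a),S(*b));print(n,x.round(4),round(e,2))
    x,e=tri(T(*a),S(*((150,374) if n=='lab1' else (407,545))));print('  swapped',x.round(4),round(e,2))
o=[('top',(-.042,.14,.066),T(40,231)),('top',(.042,.14,.066),T(20,114)),('top',(.042,-.14,.066),T(437,20)),('top',(-.042,-.14,.066),T(463,143)),
('scene',(.042,-.14,.066),S(32,352)),('scene',(-.042,-.14,.066),S(112,262)),('scene',(-.042,.14,.066),S(545,541)),('top',(0,0,.004),T(262,137)),('scene',(0,0,.004),S(268,476))]
p,e=fit(o,[.55,.3,0.2]);print('carton',p.round(4),e.tolist())
E
```

```text
handle top [ 0.5583 -0.1771  0.1026] 0.19
tab top [ 0.5358 -0.283   0.0847] 0.77
label [ 0.5225 -0.3613  0.0597] 0.45
plate+- [ 0.623  -0.1199  0.009 ] 0.89
plate++ [ 0.5185 -0.0988  0.0025] 0.27
jig [ 0.5411 -0.2552  1.3662] [[-0.72, -0.4], [-0.74, -0.07], [-0.02, 0.8], [-1.64, 1.19], [0.28, -1.1], [-1.44, -1.4], [-0.78, -1.05], [-0.37, 0.81], [0.26, 1.04], [0.01, 0.97], [-0.78, -0.16]]
tab [ 0.535  -0.2846  0.072 ]
hinge [ 0.5431 -0.2454  0.047 ]
handle [ 0.5574 -0.1769  0.082 ]
nest [ 0.5192 -0.361   0.012 ]
pad [0.5396 0.2752 0.0211] 1.13
  swapped [ 0.5159  0.3232 -0.0108] 16.06
lab1 [0.5221 0.3563 0.0523] 0.33
  swapped [0.5599 0.2648 0.1355] 26.92
lab2 [0.5609 0.1978 0.0512] 0.37
  swapped [ 0.5208  0.2953 -0.0466] 28.9
carton [0.5406 0.2759 0.2336] [[-0.86, 0.84], [-0.82, -0.99], [0.12, 0.43], [-0.4, 0.22], [-1.87, 0.08], [-0.83, -2.14], [0.95, -0.33], [0.26, 1.49], [-2.44, 3.51]]
```

```bash
python3 -m jog '1 .73 0 0 0 1 0;1 .73 0 0 0 1 0;1 .73 0 0 0 1 0;1 .73 0 0 0 1 0;1 .73 0 0 0 1 0'; python3 -m jog '1 .73 0 0 0 1 0;1 .73 0 0 0 1 0;1 .73 0 0 0 1 0;1 .73 0 0 0 1 0;1 .73 0 0 0 1 0'; python3 -m jog '1 .73 0 0 0 1 0;1 .73 0 0 0 1 0;0 0 0 0 0 0 0;0 0 0 0 0 0 0'
python3 - <<'E'
from h import *
import cv2,json
c=r.camera_info('wrist');im=r.get_image('wrist');cv2.imwrite('pics/w1.png',im[:,:,::-1])
json.dump({k:np.array(v).tolist() for k,v in c.items()},open('w1.json','w'))
s=r.observe();print(s['tcp_pos'],s['orientation'],s['q'],c)
E
```

```text
time_s: 0.52
tcp_pos: [0.3439, -0.4125, 0.2447]
orientation: [-0.001, 0.919, 0.395, -0.0]
force: [0.1, -0.6, 1.0]
grip_width: 0.0427
grasp_force: 0.0
time_s: 0.93
tcp_pos: [0.469, -0.3211, 0.2447]
orientation: [-0.0, 0.822, 0.57, -0.0]
force: [0.4, -0.6, 0.2]
grip_width: 0.0428
grasp_force: 0.0
time_s: 1.27
tcp_pos: [0.5188, -0.2847, 0.2443]
orientation: [-0.001, 0.774, 0.633, -0.0]
force: [-0.0, -0.3, -0.4]
grip_width: 0.0427
grasp_force: 0.0
[ 0.51802967 -0.28555507  0.2444962 ] [-6.82814951e-04  7.74990839e-01  6.31971866e-01 -5.42232751e-04] [-5.99277025e-01  1.81335424e-01  1.26709753e+00 -6.57894717e-04
  1.69477671e+00 -3.96752051e-01] {'fx': 309.70691628693146, 'fy': 309.70691628693146, 'cx': 317.4760516176888, 'cy': 197.87280046119835, 'R': array([[ 0.97998673, -0.19905681, -0.00154778],
       [-0.18923342, -0.93398149,  0.30309947],
       [-0.06177961, -0.29674056, -0.95295767]]), 't': array([-0.56513088, -0.20717915,  0.3259839 ])}
```

View pics/w1.png

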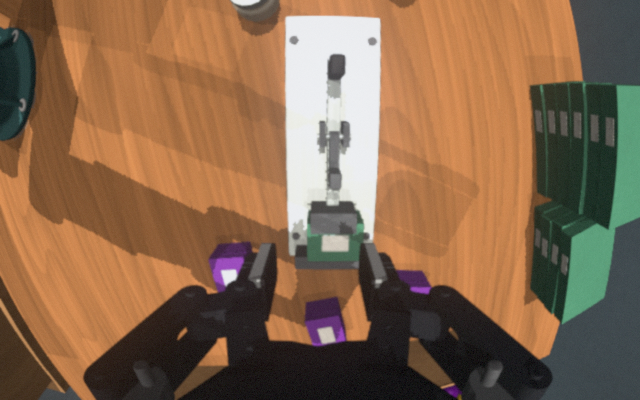

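The wrist view shows the handle top at (337,59), the tab top at (335,174), the label at (335,242) and the plate corners at (286,16) and (380,18). I'll check these against the fit.

```bash
cat >> h.py <<'E'
def wray(c,u,v,z):
    R=np.array(c['R']);t=np.array(c['t']);d=np.array([u-c['cx'],v-c['cy']])/c['fx'];a=np.hypot(*d)
    k=np.r_[d/max(a,1e-9)*np.sin(a),np.cos(a)];k=R.T@k;o=-R.T@t;return o+k*(z-o[2])/k[2]
E
python3 - <<'E'
from h import *
import json
c=json.load(open('w1.json'))
p=[.5411,-.2552,1.3662];ax=np.array([np.cos(p[2]),np.sin(p[2])]);ay=np.array([-ax[1],ax[0]])
for n,u,v,z in [('handle',337,60,.098),('tab',335,173,.083),('label',335,242,.058),('c+-',380,18,.012),('c++',286,16,.012)]:
    X=wray(c,u,v,z);d=X[:2]-p[:2];print(n,X.round(4),'jig',(d@ax).round(4),(d@ay).round(4))
E
```

```text
handle [ 0.5585 -0.1752  0.098 ] jig 0.0818 -0.0008
tab [ 0.5374 -0.2782  0.083 ] jig -0.0233 -0.0011
label [ 0.5233 -0.3622  0.058 ] jig -0.1084 -0.0043
c+- [ 0.6258 -0.1219  0.012 ] jig 0.1478 -0.0558
c++ [ 0.5196 -0.0999  0.012 ] jig 0.1477 0.0526
```

```bash
python3 -m jog '.72 .03 -1 0 0 0 -.2;0 0 -1 0 0 0 -.2;0 0 -1 0 0 0 -.2;0 0 -1 0 0 0 -.2;0 0 -1 0 0 0 -.2' 20; python3 -m jog '0 0 -1 0 0 0 -.2;0 0 -1 0 0 0 -.2;0 0 0 0 0 0 -.2;0 0 0 0 0 0 -.2;0 0 0 0 0 0 -1' 20; python3 -m jog '0 0 0 0 0 0 -1;0 0 0 0 0 0 -1;0 0 0 0 0 0 -1;0 0 0 0 0 0 -1'
```

```text
time_s: 1.73
tcp_pos: [0.5348, -0.2864, 0.1192]
orientation: [0.0, 0.776, 0.631, -0.0]
force: [0.1, -0.0, -0.3]
grip_width: 0.0341
grasp_force: 0.0
time_s: 2.15
tcp_pos: [0.5363, -0.2864, 0.072]
orientation: [0.001, 0.776, 0.631, 0.0]
force: [-0.6, -0.6, -0.8]
grip_width: 0.0233
grasp_force: 0.0
time_s: 2.48
tcp_pos: [0.5358, -0.2864, 0.073]
orientation: [0.001, 0.775, 0.632, -0.001]
force: [-5.6, -0.9, 5.1]
grip_width: 0.0114
grasp_force: 25.6
```

```bash
python3 -m jog '.033 .16 .19 0 0 0 -1;.034 .16 .17 0 0 0 -1;.04 .195 .14 0 0 0 -1;.042 .2 .13 0 0 0 -1;0 0 0 0 0 0 -1'; python3 -m jog '.045 .22 .09 0 0 0 -1;.048 .23 .075 0 0 0 -1;.04 .19 .03 0 0 0 -1;.04 .19 .01 0 0 0 -1;0 0 0 0 0 0 -1'
```

```text
time_s: 2.9
tcp_pos: [0.5394, -0.2686, 0.0876]
orientation: [0.001, 0.775, 0.632, -0.001]
force: [-5.0, -3.0, 1.5]
grip_width: 0.0118
grasp_force: 24.2
time_s: 3.32
tcp_pos: [0.5437, -0.2479, 0.0931]
orientation: [0.001, 0.775, 0.632, -0.001]
force: [-5.4, -3.3, 2.6]
grip_width: 0.0113
grasp_force: 23.5
```

```bash
python3 -m jog '0 0 0 0 0 0 0;0 0 0 0 0 0 0;0 0 0 0 0 0 0;0 0 0 0 0 0 0;0 0 1 0 0 0 0'; python3 -m jog '0 0 1 0 0 0 0;0 0 1 0 0 0 0;0 0 1 0 0 0 0;0 0 1 0 0 0 0;0 0 0 0 0 0 0'
python3 - <<'E'
from h import *
import cv2,json
c=r.camera_info('wrist');im=r.get_image('wrist');s=r.get_image('scene')
json.dump({k:np.array(v).tolist() for k,v in c.items()},open('w2.json','w'))
f=lambda a,k:cv2.resize(a,None,fx=k,fy=k,interpolation=cv2.INTER_CUBIC)
cv2.imwrite('pics/w2.png',np.hstack([f(im[0:200,240:430],2.9)[:500,:540],f(s[125:225,235:287],5)])[:,:,::-1])
E
```

```text
time_s: 3.73
tcp_pos: [0.5414, -0.2446, 0.1107]
orientation: [-0.005, 0.775, 0.632, -0.002]
force: [-0.4, 0.2, -2.0]
grip_width: 0.0424
grasp_force: 0.0
time_s: 4.15
tcp_pos: [0.5467, -0.2477, 0.2234]
orientation: [0.006, 0.775, 0.632, 0.002]
force: [0.6, -0.2, 1.2]
grip_width: 0.0425
grasp_force: 0.0
```

View pics/w2.png

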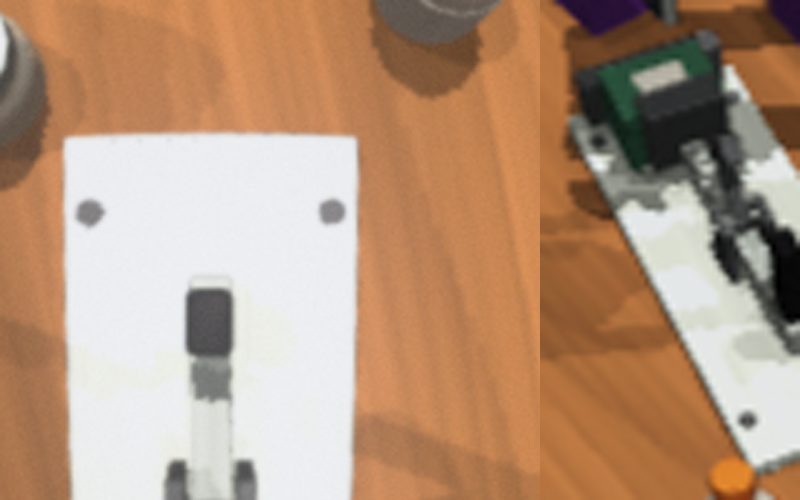

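In the wrist crop the handle top is at crop (210,320), which is pixel (312,110); the pawl lies below the crop. The scene crop is ambiguous about the tab. I'll check its place numerically in the wrist view.

Run:
```python
from h import *
import cv2,json
c=r.camera_info('wrist');im=r.get_image('wrist');cv2.imwrite('pics/w3.png',im[:,:,::-1])
json.dump({k:np.array(v).tolist() for k,v in c.items()},open('w3.json','w'))
g=cv2.cvtColor(im,cv2.COLOR_RGB2GRAY)
def wproj(c,X):
    p=np.array(c['R'])@X+np.array(c['t']);a=np.arctan2(np.hypot(p[0],p[1]),p[2]);q=p[:2]/np.hypot(p[0],p[1])*a*c['fx'];return q+[c['cx'],c['cy']]
p=[.5421,-.2554,1.366]
for th in (0,.3,.6,.95):
    # tab top centre relative to hinge (-40,+36)
    x=-.04*np.cos(th)+.036*np.sin(th);z=.036*np.cos(th)+.04*np.sin(th)
    u=wproj(c,W(p,(.01+x,0,.047+z)));print(th,u.round(1),proj('scene',W(p,(.01+x,0,.047+z))).round(1))
print('handle pixel',wproj(c,W(p,(.08,0,.098))),wray(c,312,110,.098))
for v in range(100,290,5):print(v,' '.join(f'{int(x):3d}' for x in g[v,292:334:3]))
```

```text
0 [315.2 231. ] [268.  150.4]
0.3 [315.2 222.8] [269.3 150.6]
0.6 [315.1 209.3] [271.1 152.4]
0.95 [315.1 188.4] [273.6 156.4]
handle pixel [315.2075337 109.9275104] [ 0.55587528 -0.17661266  0.098     ]
100 237 238 238 239 238 231 161 164 161 162 169 237 238 239
105 238 237 238 237 238 146  84  86  89  92  82 221 234 237
110 238 237 238 238 239 142  85  85  87  84  80 221 235 236
115 238 238 239 238 238 170  83  80  82  81  81 220 235 237
120 238 237 238 239 238 170  81  81  79  77  82 223 233 237
125 237 237 237 237 236 232 165 129 129 131 162 235 234 237
130 236 235 237 237 237 232 129 124 122 127 126 234 236 240
135 237 235 238 238 239 231 174 122 119 121 153 234 233 237
140 237 237 238 239 238 232 217 216 191 185 179 237 238 238
145 238 240 237 238 239 235 223 226 220 217 200 237 237 237
150 238 238 238 238 237 232 222 225 219 221 211 236 238 238
155 238 238 237 236 235 232 221 225 220 221 223 237 234 239
160 238 237 237 213 174 198 220 225 220 222 226 185 170 229
165 238 237 235 113  87 117 206 209 212 219 225 102  83 159
170 237 237 232 119 115 111 205 208 206 219 225 121 130 
[... 683 characters left out ...]
 237 235 178 152 144 149 204 227 226 224
235 162 160 161 158 159 172 181 198 193 168 135 131 157 164
240 159 159 136 131 130 128 132 134 133 120 122 131 130 129
245 116  65  63  61  58  62 114 141 139 136  99  58  62  62
250 125  63  63  61  59  61  62  62  61  64  63  59  58  61
255  80  58  59  58  60  60  58  58  59  60  57  58  59  58
260  70  70  70  69  67  67  72  73  68  73  70  70  73  72
265  70  77  82  79  78  80  83  80  77  79  79  78  81  78
270  79  79  82  83  85  79  86  85  80  83  80  81  81  79
275  88  80  76  76  75  80  79  77  81  79  78  82  77  80
280  88  84  86  87 109 160 156 159 161 164 165 164 166 163
285  89  89  87  91 124 199 197 201 204 205 203 199 200 193
```

Run:
```python
from h import *
import cv2,json
c=json.load(open('w3.json'));p=[.5421,-.2554,1.366]
def wproj(c,X):
    q=np.array(c['R'])@X+np.array(c['t']);a=np.arctan2(np.hypot(q[0],q[1]),q[2]);return q[:2]/np.hypot(q[0],q[1])*a*c['fx']+[c['cx'],c['cy']]
for th in (0,.1,.2,.3,.4,.5,.6,.8,.95):
    o=[]
    for x,z in [(-.048,.006),(-.048,.036),(-.032,.006),(-.032,.036)]:
        X=x*np.cos(th)+z*np.sin(th);Z=z*np.cos(th)-x*np.sin(th);o.append(round(wproj(c,W(p,(.01+X,0,.047+Z)))[1],1))
    print(th,'outer-low,outer-top,inner-low,inner-top',o)
for x,z in[(-.01,.053),(-.001,.053),(.025,.053),(-.0695,.065)]:print('ref',x,wproj(c,W(p,(x,0,z)))[1].round(1))
im=cv2.imread('pics/w3.png')
cv2.imwrite('pics/w3c.png',cv2.resize(im[90:260,265:365],None,fx=5,fy=3.5,interpolation=cv2.INTER_CUBIC))
```

```text
0 outer-low,outer-top,inner-low,inner-top [np.float64(226.3), np.float64(238.8), np.float64(211.7), np.float64(223.0)]
0.1 outer-low,outer-top,inner-low,inner-top [np.float64(227.4), np.float64(237.2), np.float64(212.1), np.float64(220.5)]
0.2 outer-low,outer-top,inner-low,inner-top [np.float64(228.0), np.float64(234.8), np.float64(212.2), np.float64(217.4)]
0.3 outer-low,outer-top,inner-low,inner-top [np.float64(228.2), np.float64(231.8), np.float64(211.9), np.float64(213.8)]
0.4 outer-low,outer-top,inner-low,inner-top [np.float64(227.8), np.float64(228.1), np.float64(211.3), np.float64(209.7)]
0.5 outer-low,outer-top,inner-low,inner-top [np.float64(227.0), np.float64(223.6), np.float64(210.3), np.float64(205.1)]
0.6 outer-low,outer-top,inner-low,inner-top [np.float64(225.6), np.float64(218.5), np.float64(209.0), np.float64(200.2)]
0.8 outer-low,outer-top,inner-low,inner-top [np.float64(221.2), np.float64(206.4), np.float64(205.5), np.float64(189.5)]
0.95 outer-low,outer-top,inner-low,inner-top [np.float64(216.5), np.float64(196.1), np.float64(201.9), np.float64(181.0)]
ref -0.01 200.4
ref -0.001 191.7
ref 0.025 165.9
ref -0.0695 258.8
```

View pics/w3c.png

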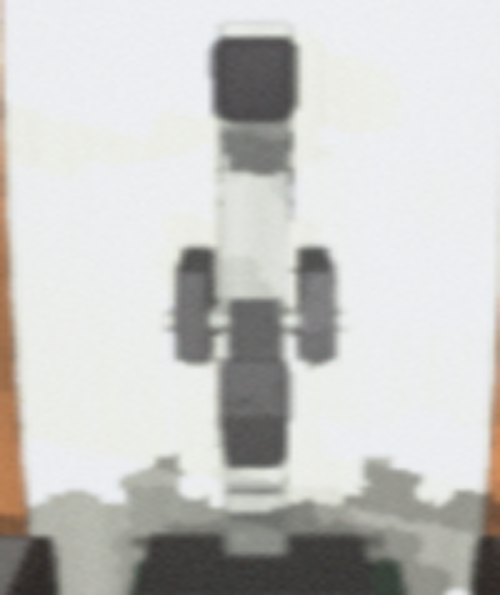

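The crop shows the tab tilted up. Its face edges are at v≈193, 209 and 223, which fits a pawl angle of about 0.73 rad, well clear. The handle top centre is at u≈316, v≈113. Now to the handle.

```bash
python3 -m jog '.2 1 -.5 0 0 0 -.1;.2 1 -.5 0 0 0 -.1;.17 .8 -.5 0 0 0 -.1;0 0 0 0 0 0 -.1;0 0 0 0 0 0 -.1'; python3 -m jog '0 0 0 0 0 0 -.1;0 0 0 0 0 0 -.1'
```

```text
time_s: 4.72
tcp_pos: [0.5572, -0.1751, 0.1755]
orientation: [-0.002, 0.774, 0.633, -0.002]
force: [0.6, -0.7, -0.3]
grip_width: 0.0384
grasp_force: 0.0
time_s: 4.88
tcp_pos: [0.5584, -0.1775, 0.1787]
orientation: [0.0, 0.775, 0.631, -0.0]
force: [0.5, -0.0, -0.8]
grip_width: 0.0386
grasp_force: 0.0
```

```bash
python3 -m jog '0 0 -1 0 0 0 -.1;0 0 -1 0 0 0 -.1;0 0 -1 0 0 0 -.1;0 0 -.6 0 0 0 -.1;0 0 -.4 0 0 0 -.1' 40; python3 -m jog '0 0 0 0 0 0 -1;0 0 0 0 0 0 -1;0 0 0 0 0 0 -1;0 0 0 0 0 0 -1;0 0 0 0 0 0 -1'
```

```text
time_s: 5.3
tcp_pos: [0.5573, -0.1773, 0.0766]
orientation: [-0.001, 0.776, 0.631, -0.001]
force: [-0.2, -0.1, 0.2]
grip_width: 0.0384
grasp_force: 0.0
time_s: 5.72
tcp_pos: [0.5581, -0.1771, 0.0793]
orientation: [0.0, 0.775, 0.632, -0.0]
force: [-4.3, -1.3, -2.7]
grip_width: 0.0136
grasp_force: 43.1
```

```bash
python3 -m jog '.08 .38 0 0 0 0 -1;.08 .38 0 0 0 0 -1;.08 .38 0 0 0 0 -1;.08 .38 0 0 0 0 -1;0 0 0 0 0 0 -1'; python3 -m jog '.04 .2 0 0 0 0 -1;.04 .2 0 0 0 0 -1;0 0 0 0 0 0 -1'; python3 -m jog '.016 .08 0 0 0 0 -1;0 0 0 0 0 0 -1;0 0 0 0 0 0 -1'
```

```text
time_s: 6.13
tcp_pos: [0.5664, -0.137, 0.0793]
orientation: [-0.0, 0.775, 0.632, 0.0]
force: [-4.3, 2.4, -1.1]
grip_width: 0.0135
grasp_force: 43.3
time_s: 6.38
tcp_pos: [0.5682, -0.1283, 0.0793]
orientation: [-0.0, 0.775, 0.632, -0.0]
force: [-4.5, 0.6, 0.1]
grip_width: 0.0133
grasp_force: 43.5
time_s: 6.63
tcp_pos: [0.5682, -0.1281, 0.0793]
orientation: [0.001, 0.775, 0.632, -0.001]
force: [-6.0, -4.0, -0.4]
grip_width: 0.0131
grasp_force: 43.5
```

```bash
python3 -m jog '.02 .1 0 0 0 0 -1;0 0 0 0 0 0 -1;0 0 0 0 0 0 -1'; python3 -m jog '0 0 0 0 0 0 0;0 0 0 0 0 0 0;0 0 0 0 0 0 0;0 0 0 0 0 0 0;0 0 1 0 0 0 .5';  python3 -m jog '0 0 1 0 0 0 1;0 0 1 0 0 0 1;0 0 1 0 0 0 1;0 0 1 0 0 0 1;0 0 0 0 0 0 1'
```

```text
time_s: 6.88
tcp_pos: [0.5683, -0.1281, 0.0793]
orientation: [0.002, 0.776, 0.631, -0.003]
force: [-6.8, -9.5, -0.8]
grip_width: 0.0138
grasp_force: 43.4
time_s: 7.3
tcp_pos: [0.5665, -0.1227, 0.0987]
orientation: [-0.004, 0.775, 0.632, -0.003]
force: [-0.6, -0.0, -1.1]
grip_width: 0.0534
grasp_force: 0.0
time_s: 7.72
tcp_pos: [0.5724, -0.1245, 0.2112]
orientation: [0.005, 0.775, 0.632, 0.004]
force: [0.4, -0.2, 0.9]
grip_width: 0.0855
grasp_force: 0.0
```

```bash
python3 -m jog '-.19 -.95 0 0 0 0 1;-.19 -.95 0 0 0 0 1;-.19 -.95 0 0 0 0 1;-.19 -.95 0 0 0 0 1;-.19 -.95 0 0 0 0 1'; python3 -m jog '-.19 -.95 0 0 0 0 1;-.19 -.95 0 0 0 0 1;-.19 -.95 0 0 0 0 1;-.19 -.95 0 0 0 0 1;-.19 -.95 0 0 0 0 1';  python3 -m jog '0 0 -1 0 0 0 1;0 0 -1 0 0 0 1;0 0 0 0 0 0 1;0 0 0 0 0 0 1;0 0 0 0 0 0 1'
```

```text
time_s: 8.13
tcp_pos: [0.5456, -0.2434, 0.2033]
orientation: [0.0, 0.775, 0.632, 0.0]
force: [0.2, 0.1, 0.7]
grip_width: 0.085
grasp_force: 0.0
time_s: 8.55
tcp_pos: [0.5219, -0.3624, 0.2032]
orientation: [0.0, 0.775, 0.632, 0.0]
force: [-0.4, 0.2, -0.6]
grip_width: 0.0857
grasp_force: 0.0
time_s: 8.97
tcp_pos: [0.5224, -0.3614, 0.1546]
orientation: [0.001, 0.775, 0.632, 0.0]
force: [-0.3, -0.3, 0.2]
grip_width: 0.0858
grasp_force: 0.0
```

```bash
python3 -m jog '.02 0 -1 0 0 0 1;0 0 -1 0 0 0 1;0 0 -1 0 0 0 1;0 0 -.7 0 0 0 1;0 0 -.5 0 0 0 1'; python3 -m jog '0 0 -.5 0 0 0 1;0 0 0 0 0 0 1;0 0 0 0 0 0 .2;0 0 0 0 0 0 .2;0 0 0 0 0 0 .2' 35; python3 -m jog '0 0 0 0 0 0 -.5;0 0 0 0 0 0 -.5;0 0 0 0 0 0 -.5;0 0 0 0 0 0 -.5;0 0 0 0 0 0 -.5'
```

```text
time_s: 9.38
tcp_pos: [0.5229, -0.3613, 0.0487]
orientation: [0.001, 0.775, 0.632, 0.0]
force: [-0.3, 0.3, 0.7]
grip_width: 0.0855
grasp_force: 0.0
time_s: 9.8
tcp_pos: [0.5234, -0.3624, 0.0383]
orientation: [0.002, 0.775, 0.632, 0.0]
force: [1.2, 0.5, -2.2]
grip_width: 0.0636
grasp_force: 41.4
time_s: 10.22
tcp_pos: [0.5233, -0.3624, 0.0382]
orientation: [0.002, 0.775, 0.632, 0.0]
force: [0.3, 0.4, 5.9]
grip_width: 0.0634
grasp_force: 42.3
```

```bash
python3 -m jog '0 0 .2 0 0 0 -.5;0 0 .4 0 0 0 -.5;0 0 .7 0 0 0 -.5;0 0 1 0 0 0 -.5;0 0 1 0 0 0 -.5'; python3 -m jog '0 0 1 0 0 0 -.5;0 0 1 0 0 0 -.5;0 0 .7 0 0 0 -.5;0 0 .3 0 0 0 -.5;0 0 0 0 0 0 -.5'
```

```text
time_s: 10.63
tcp_pos: [0.5213, -0.3607, 0.1181]
orientation: [-0.002, 0.775, 0.632, -0.0]
force: [0.2, -0.3, -2.4]
grip_width: 0.0634
grasp_force: 41.4
time_s: 11.05
tcp_pos: [0.523, -0.3621, 0.1964]
orientation: [0.002, 0.775, 0.632, 0.0]
force: [0.0, 0.1, -2.6]
grip_width: 0.0635
grasp_force: 41.5
```

```bash
python3 -m jog '-.15 .5 0 0 0 0 -.5;-.25 .9 0 0 0 0 -.5;-.25 .9 0 0 0 0 -.5;-.25 .9 0 0 0 0 -.5;-.25 .9 0 0 0 0 -.5'; python3 -m jog '-.25 .95 0 0 0 0 -.5;-.25 .95 0 0 0 0 -.5;-.25 .95 0 0 0 0 -.5;-.25 .95 0 0 0 0 -.5;-.25 .95 0 0 0 0 -.5'; python3 -m jog '-.25 .95 0 0 0 0 -.5;-.25 .95 0 0 0 0 -.5;-.25 .95 0 0 0 0 -.5;-.25 .95 0 0 0 0 -.5;-.25 .95 0 0 0 0 -.5'; python3 -m jog '-.25 .95 0 0 0 0 -.5;-.25 .95 0 0 0 0 -.5;-.25 .95 0 0 0 0 -.5;-.25 .95 -.5 0 0 0 -.5;-.15 .5 -.7 0 0 0 -.5'; python3 -m jog '0 0 -.8 0 0 0 -.5;0 0 -.8 0 0 0 -.5;0 0 -.8 0 0 0 -.5;0 0 -.5 0 0 0 -.5;0 0 0 0 0 0 -.5'
```

```text
time_s: 11.47
tcp_pos: [0.4921, -0.2575, 0.1909]
orientation: [-0.002, 0.775, 0.632, -0.001]
force: [-0.1, 0.3, -2.0]
grip_width: 0.0632
grasp_force: 41.4
time_s: 11.88
tcp_pos: [0.4607, -0.1387, 0.1912]
orientation: [-0.002, 0.775, 0.632, -0.001]
force: [0.5, 0.1, -1.9]
grip_width: 0.0634
grasp_force: 41.4
time_s: 12.3
tcp_pos: [0.4294, -0.0202, 0.1914]
orientation: [-0.002, 0.775, 0.632, -0.001]
force: [-0.6, 1.1, -2.0]
grip_width: 0.0633
grasp_force: 41.4
time_s: 12.72
tcp_pos: [0.4016, 0.0881, 0.1632]
orientation: [-0.0, 0.775, 0.633, 0.001]
force: [0.5, -1.0, -2.0]
grip_width: 0.0634
grasp_force: 41.5
time_s: 13.13
tcp_pos: [0.3981, 0.0857, 0.086]
orientation: [-0.003, 0.775, 0.632, -0.005]
force: [-0.3, -0.3, -2.3]
grip_width: 0.0639
grasp_force: 41.3
```

```bash
python3 -m jog '0 0 -.7 0 0 0 -.5;0 0 -.7 0 0 0 -.5;0 0 -.4 0 0 0 -.5;0 0 -.2 0 0 0 -.5;0 0 0 0 0 0 -.5'; python3 -m jog '0 0 -.1 0 0 0 -.5;0 0 -.1 0 0 0 -.5;0 0 0 0 0 0 -.5'
```

```text
time_s: 13.55
tcp_pos: [0.4012, 0.0858, 0.04]
orientation: [-0.001, 0.775, 0.632, -0.001]
force: [-0.1, -0.2, -2.1]
grip_width: 0.0638
grasp_force: 41.4
time_s: 13.8
tcp_pos: [0.4027, 0.086, 0.0366]
orientation: [0.0, 0.775, 0.632, 0.0]
force: [-0.2, -0.5, -1.9]
grip_width: 0.0633
grasp_force: 41.4
```

```bash
python3 -m jog '0 0 -.15 0 0 0 -.5;0 0 -.12 0 0 0 -.5;0 0 0 0 0 0 -.5'; python3 -m jog '0 0 -.06 0 0 0 -.5;0 0 -.06 0 0 0 -.5;0 0 0 0 0 0 -.5'
```

```text
time_s: 14.05
tcp_pos: [0.4019, 0.0859, 0.0289]
orientation: [-0.0, 0.775, 0.632, -0.0]
force: [-0.2, -0.4, -1.9]
grip_width: 0.0638
grasp_force: 41.4
time_s: 14.3
tcp_pos: [0.4024, 0.086, 0.0264]
orientation: [0.0, 0.775, 0.632, 0.0]
force: [0.0, -0.3, -2.1]
grip_width: 0.0632
grasp_force: 41.4
```

```bash
python3 -m jog '0 0 -.06 0 0 0 -.5;0 0 0 0 0 0 -.5;0 0 0 0 0 0 -.5'
```

```text
time_s: 14.55
tcp_pos: [0.4025, 0.086, 0.0262]
orientation: [0.0, 0.775, 0.632, 0.0]
force: [-2.7, 0.4, 6.9]
grip_width: 0.0634
grasp_force: 42.5
```

```bash
python3 -m jog '0 0 -.04 0 0 0 -.5;0 0 0 0 0 0 -.5;0 0 0 0 0 0 -.5'
```

```text
time_s: 14.8
tcp_pos: [0.4025, 0.086, 0.0262]
orientation: [0.0, 0.775, 0.632, 0.0]
force: [-6.7, -0.6, 12.4]
grip_width: 0.0639
grasp_force: 43.1
```

```bash
python3 -m jog '0 0 .05 0 0 0 1;0 0 0 0 0 0 1;0 0 0 0 0 0 1;0 0 0 0 0 0 1;0 0 .5 0 0 0 1'; python3 -m jog '0 0 1 0 0 0 1;0 0 1 0 0 0 1;0 0 1 0 0 .635 1;0 0 .6 0 0 1 1;0 0 0 0 0 1 1'; python3 -m jog '0 0 0 0 0 1 1;0 0 0 0 0 1 1;0 0 0 0 0 1 1;0 0 0 0 0 1 1;0 0 0 0 0 1 1';python3 -m jog '0 0 0 0 0 1 1;0 0 0 0 0 1 1;0 0 0 0 0 1 1;0 0 0 0 0 1 1;0 0 0 0 0 1 1';python3 -m jog '0 0 0 0 0 1 1;0 0 0 0 0 1 1;0 0 0 0 0 1 1;0 0 0 0 0 1 1;0 0 0 0 0 1 1';python3 -m jog '0 0 0 0 0 1 1;0 0 0 0 0 1 1;0 0 0 0 0 0 1;0 0 0 0 0 0 1'
```

```text
time_s: 15.22
tcp_pos: [0.4001, 0.0858, 0.0354]
orientation: [-0.002, 0.775, 0.632, -0.002]
force: [-1.5, -0.2, -0.4]
grip_width: 0.0851
grasp_force: 0.0
time_s: 15.63
tcp_pos: [0.4049, 0.0862, 0.1318]
orientation: [0.003, 0.703, 0.711, 0.003]
force: [0.9, -0.2, 0.2]
grip_width: 0.0854
grasp_force: 0.0
time_s: 16.05
tcp_pos: [0.4022, 0.0859, 0.1274]
orientation: [-0.0, 0.548, 0.837, -0.0]
force: [-0.1, 0.5, 0.4]
grip_width: 0.0846
grasp_force: 0.0
time_s: 16.47
tcp_pos: [0.4022, 0.0859, 0.1273]
orientation: [-0.0, 0.37, 0.929, -0.0]
force: [-0.4, 0.2, -0.9]
grip_width: 0.0854
grasp_force: 0.0
time_s: 16.88
tcp_pos: [0.4022, 0.0859, 0.1273]
orientation: [-0.0, 0.179, 0.984, -0.0]
force: [-0.5, 0.5, 0.2]
grip_width: 0.0855
grasp_force: 0.0
time_s: 17.22
tcp_pos: [0.4022, 0.0859, 0.1274]
orientation: [-0.0, 0.102, 0.995, -0.0]
force: [-0.0, 0.0, 0.3]
grip_width: 0.0858
grasp_force: 0.0
```

```bash
python3 -m jog '0 0 -1 0 0 0 1;0 0 -1 0 0 0 1;0 0 -1 0 0 0 1;0 0 -.8 0 0 0 1;0 0 0 0 0 0 .5' 35; python3 -m jog '0 0 0 0 0 0 .3;0 0 0 0 0 0 -.5;0 0 0 0 0 0 -.5;0 0 0 0 0 0 -.5;0 0 0 0 0 0 -.5'; python3 -m jog '0 0 0 0 0 0 -.5;0 0 0 0 0 0 -.5'
```

```text
time_s: 17.63
tcp_pos: [0.3985, 0.0857, 0.0283]
orientation: [-0.005, 0.102, 0.995, -0.001]
force: [-0.1, -0.2, -1.6]
grip_width: 0.0756
grasp_force: 0.0
time_s: 18.05
tcp_pos: [0.4037, 0.0861, 0.0344]
orientation: [0.002, 0.101, 0.995, 0.0]
force: [0.2, 1.3, 3.0]
grip_width: 0.0476
grasp_force: 38.8
time_s: 18.22
tcp_pos: [0.4037, 0.0861, 0.0344]
orientation: [0.002, 0.101, 0.995, 0.0]
force: [-0.5, -0.4, 5.4]
grip_width: 0.0474
grasp_force: 39.1
```

```bash
python3 -m jog '0 0 .2 0 0 0 -.5;0 0 .5 0 0 0 -.5;0 0 .9 0 0 0 -.5;0 0 .9 0 0 0 -.5;0 0 .9 0 0 0 -.5'; python3 -m jog '.5 .7 .9 0 0 .5 -.5;.5 .7 .9 0 0 .5 -.5;.5 .7 .4 0 0 .5 -.5;.5 .7 0 0 0 .5 -.5;.5 .7 0 0 0 .5 -.5'; python3 -m jog '.5 .7 0 0 0 .5 -.5;.5 .7 0 0 0 .5 -.5;.5 .7 0 0 0 .5 -.5;.5 .7 0 0 0 .5 -.5;.5 .7 0 0 0 .5 -.5'; python3 -m jog '.5 .6 0 0 0 .5 -.5;0 0 0 0 0 0 -.5;0 0 0 0 0 0 -.5;0 0 0 0 0 0 -.5'
python3 - <<'E'
from h import *
import cv2,json
s=r.observe();print(s['tcp_pos'],s['orientation'])
c=r.camera_info('wrist');im=r.get_image('wrist');cv2.imwrite('pics/w4.png',im[:,:,::-1])
json.dump({k:np.array(v).tolist() for k,v in c.items()},open('w4.json','w'))
E
```

```text
time_s: 18.63
tcp_pos: [0.4012, 0.0859, 0.1178]
orientation: [-0.001, 0.101, 0.995, -0.0]
force: [0.5, 0.5, -2.8]
grip_width: 0.0472
grasp_force: 38.2
time_s: 19.05
tcp_pos: [0.4654, 0.1744, 0.1735]
orientation: [0.001, 0.001, 1.0, 0.0]
force: [-0.3, 0.3, -1.3]
grip_width: 0.0474
grasp_force: 38.3
time_s: 19.47
tcp_pos: [0.5271, 0.2617, 0.1716]
orientation: [-0.001, -0.099, 0.995, -0.0]
force: [0.5, -1.0, -1.5]
grip_width: 0.0472
grasp_force: 38.2
time_s: 19.8
tcp_pos: [0.5391, 0.2755, 0.1718]
orientation: [-0.001, -0.118, 0.993, -0.0]
force: [0.6, 0.0, -2.5]
grip_width: 0.0472
grasp_force: 38.2
[0.53906083 0.27548985 0.17177253] [-1.21768630e-03 -1.18055521e-01  9.93006152e-01 -4.39079959e-04]
```

View pics/w4.png

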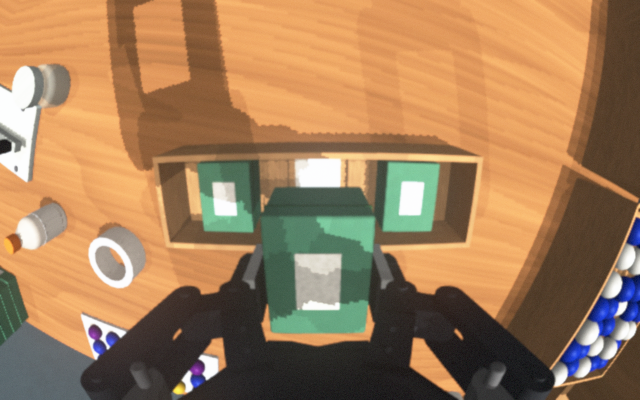

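The wrist view shows the box held upright above the middle place, with its label at (318,282). The carton's rim corners are at (153,157), (482,157), (170,246) and (472,246), and the packed labels at (223,199) and (411,199).

Run:
```python
from h import *
import json
c=json.load(open('w4.json'))
K=np.array([wray(c,u,v,.066) for u,v in[(153,157),(482,157),(170,246),(472,246)]]);print(K.round(4))
print('rim centre',K.mean(0).round(4),'yaw',[np.arctan2(*(K[a]-K[b])[[1,0]])-np.pi/2 for a,b in((1,0),(3,2))], 'len',np.linalg.norm(K[1]-K[0]),np.linalg.norm(K[2]-K[0]))
L=[wray(c,u,v,.050) for u,v in[(223,199),(411,199)]];print('labels',L,'mid',(L[0]+L[1])/2)
H=wray(c,318,282,.1834);print('held label',H.round(4))
```

```text
[[0.5335 0.1305 0.066 ]
 [0.4683 0.4005 0.066 ]
 [0.6128 0.1534 0.066 ]
 [0.5479 0.4239 0.066 ]]
rim centre [0.5406 0.2771 0.066 ] yaw [np.float64(0.23688272984605607), np.float64(0.23529619797287693)] len 0.27775282542705165 0.0825739203143921
labels [array([0.56143632, 0.19494228, 0.05      ]), array([0.52280003, 0.35501455, 0.05      ])] mid [0.54211817 0.27497841 0.05      ]
held label [0.538  0.2746 0.1834]
```

```bash
python3 -m jog '.12 .06 -.3 0 0 0 -.5;0 0 -.7 0 0 0 -.5;0 0 -.7 0 0 0 -.5;0 0 -.7 0 0 0 -.5;0 0 -.4 0 0 0 -.5'; python3 -m jog '0 0 -.2 0 0 0 -.5;0 0 0 0 0 0 -.5;0 0 0 0 0 0 -.5;0 0 0 0 0 0 -.5'
```

```text
time_s: 20.27
tcp_pos: [0.5414, 0.2764, 0.0999]
orientation: [-0.002, -0.118, 0.993, -0.0]
force: [0.3, -0.5, -2.2]
grip_width: 0.0472
grasp_force: 38.2
time_s: 20.6
tcp_pos: [0.5437, 0.2777, 0.0992]
orientation: [0.001, -0.118, 0.993, 0.0]
force: [0.9, 0.0, -1.9]
grip_width: 0.0476
grasp_force: 38.2
```

```bash
python3 -m jog '0 0 -.3 0 0 0 -.5;0 0 0 0 0 0 -.5;0 0 0 0 0 0 -.5;0 0 0 0 0 0 -.5;0 0 0 0 0 0 -.5';python3 -m jog '0 0 0 0 0 0 -.5;0 0 0 0 0 0 -.5'
```

```text
time_s: 21.02
tcp_pos: [0.5429, 0.2775, 0.0904]
orientation: [0.0, -0.118, 0.993, 0.0]
force: [-0.3, -0.2, -1.7]
grip_width: 0.0477
grasp_force: 38.2
time_s: 21.18
tcp_pos: [0.5429, 0.2775, 0.0904]
orientation: [0.0, -0.118, 0.993, 0.0]
force: [1.0, 0.2, -2.0]
grip_width: 0.0474
grasp_force: 38.2
```

```bash
python3 -m jog '-.02 0 -.4 0 0 0 -.5;0 0 -.5 0 0 0 -.5;0 0 -.5 0 0 0 -.5;0 0 -.3 0 0 0 -.5;0 0 0 0 0 0 -.5'; python3 -m jog '0 0 -.1 0 0 0 -.5;0 0 0 0 0 0 -.5;0 0 0 0 0 0 -.5'
```

```text
time_s: 21.6
tcp_pos: [0.54, 0.2765, 0.0435]
orientation: [-0.004, -0.118, 0.993, -0.001]
force: [0.2, 0.0, -2.0]
grip_width: 0.0476
grasp_force: 38.2
time_s: 21.85
tcp_pos: [0.5427, 0.2776, 0.0456]
orientation: [0.0, -0.118, 0.993, 0.0]
force: [1.0, -0.5, -1.6]
grip_width: 0.0473
grasp_force: 38.2
```

```bash
python3 -m jog '0 0 -.1 0 0 0 -.5;0 0 -.08 0 0 0 -.5;0 0 0 0 0 0 -.5;0 0 0 0 0 0 -.5'; python3 -m jog '0 0 -.06 0 0 0 -.5;0 0 0 0 0 0 -.5;0 0 0 0 0 0 -.5'
```

```text
time_s: 22.18
tcp_pos: [0.5423, 0.2774, 0.0407]
orientation: [-0.0, -0.118, 0.993, 0.0]
force: [0.8, -0.5, -1.8]
grip_width: 0.047
grasp_force: 38.2
time_s: 22.43
tcp_pos: [0.5422, 0.2774, 0.0391]
orientation: [-0.0, -0.118, 0.993, 0.0]
force: [-0.3, -0.1, -1.6]
grip_width: 0.0475
grasp_force: 38.2
```

```bash
python3 -m jog '0 0 -.05 0 0 0 -.5;0 0 0 0 0 0 -.5;0 0 0 0 0 0 -.5'
```

```text
time_s: 22.68
tcp_pos: [0.5425, 0.2775, 0.0385]
orientation: [0.0, -0.118, 0.993, 0.0]
force: [-1.0, -0.2, 0.6]
grip_width: 0.0474
grasp_force: 38.4
```

```bash
python3 -m jog '0 0 -.04 0 0 0 -.5;0 0 0 0 0 0 -.5;0 0 0 0 0 0 -.5'
```

```text
time_s: 22.93
tcp_pos: [0.5425, 0.2775, 0.0385]
orientation: [0.0, -0.118, 0.993, 0.0]
force: [-2.1, -0.7, 4.8]
grip_width: 0.0473
grasp_force: 39.0
```

```bash
python3 -m jog '0 0 .05 0 0 0 .35;0 0 0 0 0 0 .35;0 0 0 0 0 0 .35;0 0 .2 0 0 0 .35;0 0 .5 0 0 0 .35'; python3 -m jog '0 0 .9 0 0 0 .35;0 0 1 0 0 0 .35;0 0 1 0 0 0 .35;0 0 1 0 0 0 .35;0 0 1 0 0 0 .35'; python3 -m jog '-1 -.5 .5 0 0 0 .35;-1 -.5 0 0 0 0 .35;-1 -.5 0 0 0 0 .35;-1 -.5 0 0 0 0 .35;-1 -.5 0 0 0 0 .35'; python3 -m jog '-1 -.5 0 0 0 0 .35;-.5 0 0 0 0 0 .35;0 0 0 0 0 0 .35;0 0 0 0 0 0 .35'
python3 - <<'E'
from h import *
import cv2
t=r.get_image('top');s=r.get_image('scene')
f=lambda a,k:cv2.resize(a,None,fx=k,fy=k,interpolation=cv2.INTER_CUBIC)
a=f(t[155:235,127:455],2.4);b=np.hstack([f(s[125:220,235:345],4),f(s[252:347,348:435],4)])[:,:787]
cv2.imwrite('pics/end.png',np.vstack([a,np.pad(b[:400],((0,0),(0,a.shape[1]-b.shape[1]),(0,0)))])[:600,:,::-1])
E
```

```text
time_s: 23.35
tcp_pos: [0.5408, 0.2768, 0.0538]
orientation: [-0.002, -0.118, 0.993, -0.001]
force: [-0.0, 0.4, -0.1]
grip_width: 0.0576
grasp_force: 0.0
time_s: 23.77
tcp_pos: [0.5424, 0.2775, 0.1808]
orientation: [0.001, -0.118, 0.993, 0.0]
force: [-0.4, -0.4, -0.7]
grip_width: 0.0577
grasp_force: 0.0
time_s: 24.18
tcp_pos: [0.4164, 0.2145, 0.192]
orientation: [0.001, -0.118, 0.993, 0.0]
force: [-0.3, 0.1, -0.8]
grip_width: 0.0577
grasp_force: 0.0
time_s: 24.52
tcp_pos: [0.3801, 0.2026, 0.1921]
orientation: [0.002, -0.118, 0.993, 0.0]
force: [-0.5, 0.3, -0.1]
grip_width: 0.0577
grasp_force: 0.0
```

View pics/end.png

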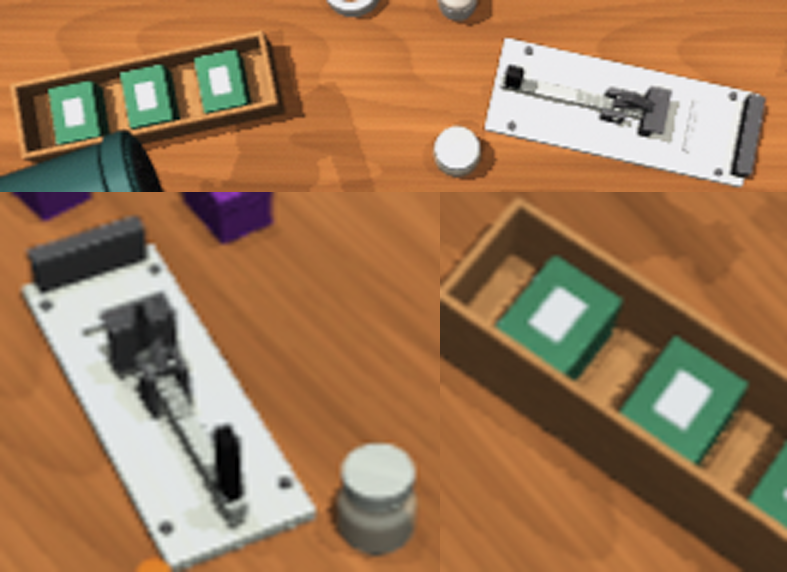

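The final view shows the box upright in the middle place at crop (147,95), in line with the packed ones. The bar is fully back, the pawl is up, and the jar and the others are unmoved.

```bash
python3 -c "
from station import r
print(r.hand_in())"
```

```text
the job is handed in; nothing more can be done
None
```

I lifted the pawl and left it up, slid the clamp bar fully back, set the gift box upright in the carton's middle place in line with the two packed boxes, and handed the job in at about 25 s.

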